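# Snug the adjustable wrench on the tortilla press bolt and nip it up

## Task

The adjustable wrench already sits loosely around the big nut that holds down the tortilla press. Roll the wrench's worm (the ribbed wheel in its head) with a fingertip until the jaw is closed snugly on the nut, then push the wrench handle to turn the nut clockwise, seen from above, by about a sixth of a turn. Do not push the moving jaw or touch the nut with the gripper, leave the wrench lying flat and snug on the nut, and leave the other things on the bench and board alone.

Things in the scene. Friction and masses are not known exactly. Their poses are not given: they have to be found in the camera images.
- press_board: Fixed wooden board on the bench, 340 (x) x 520 (y) x 20 mm thick, carrying the tortilla press and its hold-down bolt. Origin: on the bench surface exactly under the bolt's axis; z up; the board's top is at 20 mm. The board spans x -170 to 170, y -305 to 215 mm. The press (round dark steel plates 176 mm across, up to 90 mm high over the bench) is centred at x 0, y -185 mm.
- hex_nut: Dark steel hex nut on the bolt, 30 mm across flats, 34.6 mm over corners, 20 mm high, underside 21 mm above the bench. Origin: centre of its underside, on the bolt's axis; z up. A 18 mm bolt end stands 9 mm above it. Its y axis points square to a pair of flats (those that face the wrench jaws at the start).
- nut_turn (a joint): Angle of the nut about the vertical bolt, rad, 0 at the start, growing clockwise seen from above. Stiff (0.15 N m of friction), stays where it is left; no stop is met within a third of a turn. A sixth of a turn is 1.05.
- wrench: Loose steel adjustable wrench, about 0.6 kg, 260 mm long, lying flat on the board, its mouth around the nut with play, so that the handle alone would swing without turning the nut. Origin: underside, midway between the jaws when they fit a 30 mm nut; +x points out of the mouth, the handle runs to -x, z up. Head: x -62 to -20, y -24 to 35 mm; head and jaws are 16 mm high.
- moving_jaw: The wrench's moving jaw, on its -y side: inner face at y = -(15 mm + jaw_opening), 18 mm thick in y, x -30 to 20 mm in the wrench's frame (origin and axes of the wrench, but sliding with the jaw). Only the worm should move it; it cannot be back-driven by less than about 10 N.
- jaw_opening (a joint): How much wider the jaws stand than the 30 mm nut, m; starts at about 0.006 to 0.0105; about 0 when snug (under 0.0015 is snug).
- worm (a joint): Angle of the worm, rad; the jaw opens 1.8 mm per rad, so it falls toward about 0 as the jaw closes. It needs about 2 N at its rim to turn; when the jaw is snug it stalls and a finger just slips over it.
- worm_top (a point): Top of the worm: a dark ribbed wheel, 22 mm across, 22 mm long, axis along the wrench's y, set in its head. At x -40, y -4, z 24 mm in the wrench's frame (8 mm above the head), same axes, does not roll. Turns by friction: press a fingertip on it (8 to 20 N) and drag toward the nut (wrench +x) to close, 1 rad per 11 mm; lift, go back, repeat.
- handle_push (a point): Point on the middle of the handle, a good place to push: x -160, y 0, z 6 mm in the wrench's frame. Handle: x -236 to -62, 22 mm wide (y -11 to 11), 12 mm high, its end round, 32 mm wide. To turn clockwise, push the handle's -y side toward +y, following the arc about the bolt.
- tin_cup: Aluminium mug, 80 mm wide, 85 mm high; bystander.
- dish: White ceramic bowl, 150 mm wide; bystander.
- comal_brush: Hand brush lying on the bench; bystander.
- spare_bolt: Loose spare bolt, 60 mm long, lying on the press board on the robot's side of the nut; bystander.
- oil_jar: Amber glass jar 70 mm wide, 110 mm high; bystander.
- mouth (a point): Middle of the snug mouth, 8 mm above the wrench's origin. Fixed jaw: x -24 to 22 mm, inner face at y = +15, outer face y = +34 mm in the wrench's frame.

How it is judged:
On the way, in this order (a step that is already met when the one before it is completed fails the run):
1. the jaw is closed snugly on the nut (under 1.5 mm of play) while the nut has not been turned more than 17 degrees (value of joint jaw_opening below 0.0015 m and value of joint nut_turn below 0.3 rad), for 0.2 s.
2. the nut is turned clockwise by at least 43 degrees with the jaw still snug (value of joint nut_turn above 0.75 rad and value of joint jaw_opening below 0.002 m), for 0.1 s.
At the end, for the whole second after the job is handed in: The nut stands 43 to 80 degrees (0.75 to 1.40 rad) clockwise of its start, the jaw opening is under 2 mm, the wrench lies flat and at rest on the board with its mouth centred within 8 mm of the nut (all of step 2 and value of joint nut_turn below 1.4 rad and horizontal distance between wrench and hex_nut below 0.008 m and z of wrench in the frame of press_board below 0.026 m and angle between wrench's own z axis and vertical below 0.06 rad and linear speed of wrench below 0.01 m/s); the robot touches nothing.
It fails at once if the gripper touches the nut (contact force between the fingers and hex_nut above 1 N).
It fails at once if the gripper pushes the moving jaw (contact force between the fingers and moving_jaw above 4 N).
It fails at once if another thing on the bench is moved more than 20 mm (distance of any of tin_cup, dish, comal_brush, spare_bolt, oil_jar from where it was at the start of the episode above 0.02 m).
It also fails if it takes over 58 s, if anything falls off the work surface, if the arm or the gripper's body presses on something with over 40 N, if the wrist force passes 120 N, or if a joint passes its speed limit or range.

## Robot

A 6-joint arm with a two-finger parallel gripper is mounted at the origin on the work surface. World frame = base frame: x ahead of the robot, y to its left, z up, the work surface at z = 0. Lengths are in m, angles in rad, forces in N, time in s.
With the tool pointing down it reaches from about 0.375 to 0.9 m from the base axis. Payload 3.1 kg.
Tool frame: the origin (TCP) lies at the very end of the fingers, on their centre line; the grasp point (between the pads) lies 19 mm behind it (manip.grasp_offset is the distance from the TCP to the grasp point, in m); y points along the fingers, z is the direction in which the jaws open and shut, and the axes are right-handed (so a half turn about y gives the same grasp; the last joint's range is limited). The gripper opens to 85 mm and grips with 20 to 120 N. Pads are 22 mm wide; open, the fingers measure 114 mm over their backs; the gripper's body (76 mm by 85 mm) begins 54 mm behind the grasp point. The pads swing forward as they close: fully open they stand 13 mm farther back than shut.
Start: joints at [1.089, 0.527, 1.433, -0, 1.181, -0.178], TCP at [0.187, 0.596, 0.231] pointing down, gripper open.
Joint ranges: [-3.08, 3.08], [-0.75, 2.2], [0.22, 2.44], [-1.43, 4.57], [0, 2.65], [-2.85, 2.85]. Speed limits (rad/s): [2.79, 2.79, 3.14, 3.14, 3.14, 3.14].

## Interface

Orientations are given as a unit quaternion [x, y, z, w].
In Python, from station import manip gives the robot as it stands.
- The arm moves only by the tool apply_moves, never from a script. Its argument "motion" is a list of rows, each a list of 5 numbers: the finger opening in mm, from 0 to 85.4, then the shift along the tool's x, y, z in units of 30 mm (1.0 is 30 mm), then the turn about the tool's y in units of 10 degrees (1.0 is 10 degrees). In form: [[fingers, x, y, z, twist], ...]. A call has 1 to 12 rows; each row is the pose to reach, as a shift and turn from the pose commanded when the call began, along the tool's axes at that moment; what a row does not reach only later rows make up. A row lasts 1/8 s, in which the tool goes at most 62.5 mm and 10.7 degrees, less where a joint would pass 70% of its speed; a pose out of reach is approached as far as the arm can. A call with a gripper value outside its range is refused whole. The fingers move at their own pace and stop on an object; "squeeze" is the grip in N (left out, the last holds). Time passes only in rows, so rows that repeat a pose let the fingers close. It gives the time, the measured TCP pose, the force and the opening at its end, in the units of the state.
- manip.sense(): the state, without advancing time (a new reading comes with each control period).
- manip.snapshot(name): name is "scene" or "top" or "wrist"; returns the picture (420x560x3 uint8, red, green, blue); there is no depth.
- manip.get_calibration(name): a dict with "intrinsics" (3x3 intrinsics, pixels), "dist_coeffs" ([k1, k2, p1, p2, k3] as OpenCV has them; the pictures are not rectified), "extrinsics" (4x4, takes a point from camera to world coordinates). Camera axes: x right, y up, looking along -z (the intrinsics and any distortion apply to the point x, -y, -z); pixel columns grow to the right and rows downward; lengths in m; the calibration is good to about 2 mm. A picture is of the moment at which its call begins: read the wrist's pose just before it. get_calibration takes no time and is no camera call; for the wrist camera it gives the pose at the moment of the call.
- manip.sign_off(): hands the job in, once; it reports no verdict.
The state is a dict: "t": time; "q": joint angles; "qd": joint speeds; "tau": joint torques, N m; "tcp_pos": TCP position; "tool_rot": TCP orientation; "force": force on the tool from outside, world axes, zero at the start; "ft_torque": the same for the moment, N m; "finger_gap": opening from 0.0 (shut) to 1.0 (fully open).
Only numpy, scipy, OpenCV 4.12 (cv2) and the standard library are available. Lean on these libraries where they do the work, as an engineer would, in place of code of your own. Each camera call takes 0.05 s, during which the arm holds its last target.

## Working session

There is one attempt and no reset: what is moved stays moved. The work goes in short steps, Python scripts to look and compute and a tool call to move; the robot and the scene stay as the last step left them, time stands still between calls to the robot, and variables do not carry over. Pictures are saved under pics/ and viewed, and the job is handed in when it is done.

Besides the shell and the picture viewer there is one more tool, called after ">>>" as name(argument=value, ...) on one line, values as JSON. apply_moves: Moves the arm, as the interface text tells. Its arguments: {"type":"object","properties":{"motion":{"type":"array"},"squeeze":{"type":"number"}},"required":["motion"]}

```bash
ls; mkdir -p pics; python3 - <<'E'
from station import manip
import cv2
s=manip.sense(); print({k:s[k] for k in s})
print(manip.grasp_offset)
for n in ["scene","top","wrist"]:
    c=manip.get_calibration(n); print(n,c)
    im=manip.snapshot(n); cv2.imwrite(f"pics/{n}0.png",im[:,:,::-1])
E
```

```text
pics
{'t': 0.0, 'q': array([ 1.08850037e+00,  5.28443939e-01,  1.43389815e+00,  8.33384282e-06,
        1.18138441e+00, -1.78526617e-01]), 'qd': array([ 0.00039793,  0.00055344,  0.00134385, -0.0008453 , -0.00052076,
       -0.00058442]), 'tau': array([ 5.37835632e-06, -4.42350805e+01, -1.78026634e+01, -2.96922262e-04,
        8.52860481e-03,  1.76902478e-05]), 'tcp_pos': array([0.18660129, 0.59575203, 0.23034859]), 'tool_rot': array([ 0.69967851, -0.10723461,  0.10673994, -0.69825304]), 'force': array([ 0.64785631,  0.11484199, -0.24744317]), 'ft_torque': array([ 0.01320912, -0.03705588,  0.02842491]), 'finger_gap': 1.0049754756259108}
0.0187
scene {'intrinsics': array([[395.92096923,   0.        , 280.68395446],
       [  0.        , 395.92096923, 214.34227283],
       [  0.        ,   0.        ,   1.        ]]), 'dist_coeffs': array([-0.03047133,  0.        ,  0.        ,  0.        ,  0.        ]), 'extrinsics': array([[ 0.85367917, -0.28767076,  0.43413984,  0.9136962 ],
       [ 0.52049201,  0.44263365, -0.73018047, -0.45478534],
       [ 0.01788667,  0.84930618,  0.52759746, 
[... 520 characters left out ...]
1,  1.02744687],
       [ 0.        ,  0.        ,  0.        ,  1.        ]])}
wrist {'intrinsics': array([[331.61611443,   0.        , 281.34510071],
       [  0.        , 331.61611443, 214.37068619],
       [  0.        ,   0.        ,   1.        ]]), 'dist_coeffs': array([-0.03058171,  0.        ,  0.        ,  0.        ,  0.        ]), 'extrinsics': array([[ 3.00008677e-01, -9.21205588e-01, -2.47739901e-01,
         1.22607354e-01],
       [ 9.53936460e-01,  2.89756973e-01,  7.77568414e-02,
         6.14871616e-01],
       [ 1.54327017e-04, -2.59655851e-01,  9.65701204e-01,
         3.71254898e-01],
       [ 0.00000000e+00,  0.00000000e+00,  0.00000000e+00,
         1.00000000e+00]])}
```

View pics/scene0.png

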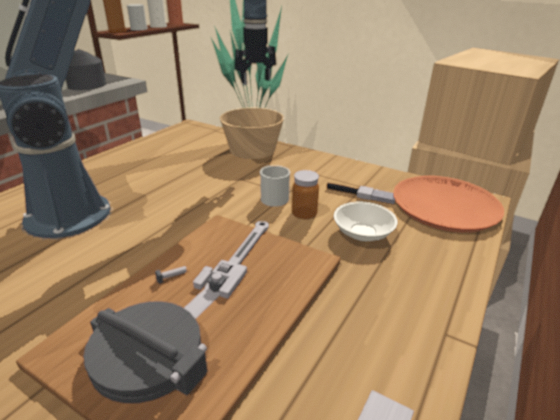

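View pics/top0.png

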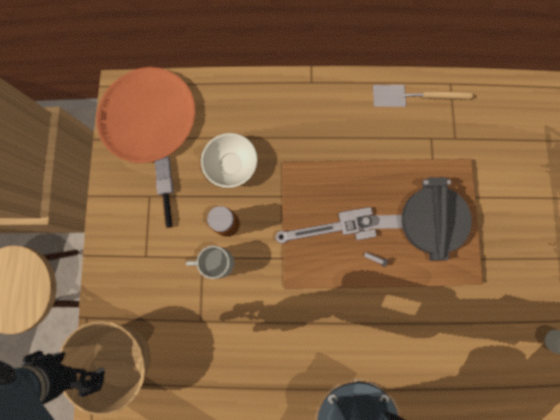

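View pics/wrist0.png

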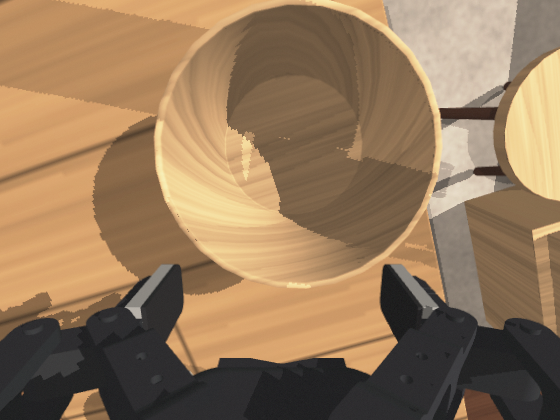

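The top view shows the wrench head at about (358,222), the handle end at (282,237), the spare bolt at (376,258), the cup at (214,263) and the jar at (221,220). I'll zoom in and set up helpers.

```bash
cat > h.py <<'E'
import numpy as np, cv2
from station import manip
def px2w(n,pts,z,c=None):
    c=c or manip.get_calibration(n); K=c["intrinsics"]; d=c["dist_coeffs"]; E=c["extrinsics"]
    u=cv2.undistortPoints(np.array(pts,float).reshape(-1,1,2),K,d)[:,0]
    r=np.c_[u[:,0],-u[:,1],-np.ones(len(u))]@E[:3,:3].T
    t=(z-E[2,3])/r[:,2]; return E[:3,3]+r*t[:,None]
def w2px(n,P,c=None):
    c=c or manip.get_calibration(n); E=c["extrinsics"]
    p=(np.atleast_2d(P)-E[:3,3])@E[:3,:3]; p=p*[1,-1,-1]
    return cv2.projectPoints(p,np.zeros(3),np.zeros(3),c["intrinsics"],c["dist_coeffs"])[0][:,0]
def crop(n,x0,y0,x1,y1,k,name,im=None):
    im=manip.snapshot(n) if im is None else im
    o=cv2.resize(im[y0:y1,x0:x1],None,fx=k,fy=k,interpolation=cv2.INTER_CUBIC)
    cv2.imwrite(f"pics/{name}.png",o[:,:,::-1])
E
python3 - <<'E'
from h import *
im=cv2.imread("pics/top0.png")[:,:,::-1]
crop("top",265,190,405,290,5,"top0c",im)
im=cv2.imread("pics/scene0.png")[:,:,::-1]
crop("scene",140,210,290,320,5,"scene0c",im)
# board corners
print(px2w("top",[[281,161],[476,160],[482,286],[280,287]],0.02))
print(px2w("top",[[366,222],[282,237]],0.03))
E
```

```text
[[ 0.6790058   0.19952011  0.02      ]
 [ 0.68498851 -0.33332806  0.02      ]
 [ 0.34643071 -0.32604975  0.02      ]
 [ 0.34330485  0.1990795   0.02      ]]
[[ 0.51197078 -0.02382401  0.03      ]
 [ 0.47173162  0.19474925  0.03      ]]
```

View pics/top0c.png

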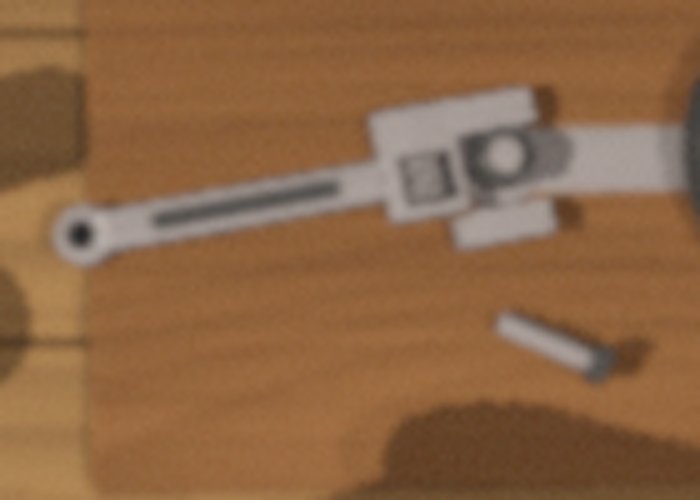

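View pics/scene0c.png

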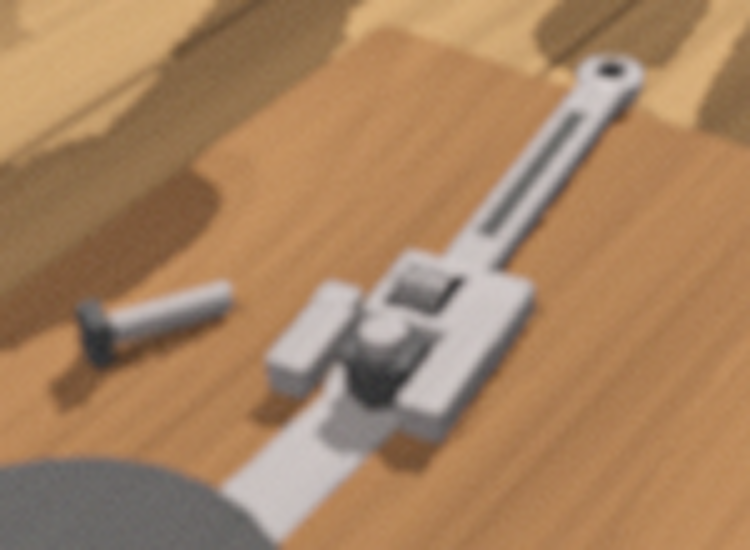

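```bash
cat >> h.py <<'E'
from scipy.optimize import least_squares
def fitw(n,mod,pix,x0=(0.51,-0.02,-1.4),c=None,zb=0.02):
    mod=np.array(mod,float)/1000; pix=np.array(pix,float); c=c or manip.get_calibration(n)
    def W(p):
        cs,sn=np.cos(p[2]),np.sin(p[2]); return mod@np.array([[cs,sn,0],[-sn,cs,0],[0,0,1]])+[p[0],p[1],zb]
    f=lambda p:(w2px(n,W(p),c)-pix).ravel()
    r=least_squares(f,x0,x_scale=[.01,.01,.1]); return r.x,f(r.x).reshape(-1,2)
E
python3 - <<'E'
from h import *
C=lambda p:[(p[0]+.5)/5-.5+265,(p[1]+.5)/5-.5+190]
mod=[[-222,0,12],[-62,35,16],[22,34,16],[-62,-24,16],[-40,-4,24]]
pix=[C(p) for p in [(80,234),(370,114),(531,88),(392,222),(428,178)]]
p,r=fitw("top",mod,pix); print(p,np.degrees(p[2])); print(r)
print("bolt",px2w("top",[C((504,154))],0.05))
# jaw: outer -y face far corner x=-30.., y=-(33+o)
print("jaw outer corners", [px2w("top",[C(q)],0.036) for q in [(460,247),(556,228)]])
cs,sn=np.cos(p[2]),np.sin(p[2])
for q in [(460,247),(556,228),(536,123),(453,206)]:
    d=px2w("top",[C(q)],0.036)[0,:2]-p[:2]; print(q,d@[cs,sn]*1000,d@[-sn,cs]*1000)
from scipy.spatial.transform import Rotation as R
print(R.from_quat(manip.sense()["tool_rot"]).as_matrix())
E
```

```text
[ 0.51305863 -0.01967589 -1.39138493] -79.72048435882847
[[-0.16291648 -0.1391877 ]
 [ 0.13868664 -0.14458998]
 [-0.36947668 -0.12740292]
 [ 0.14007813  0.52764963]
 [ 0.24783606 -0.12232848]]
bolt [[ 0.5134211  -0.01859121  0.05      ]]
jaw outer corners [array([[0.46697408, 0.00258621, 0.036     ]]), array([[ 0.47696269, -0.04716459,  0.036     ]])]
(460, 247) -30.12858231613904 -41.37215064636447
(556, 228) 20.60613581149055 -40.42192920167368
(536, 123) 21.645740112335506 14.9840958114742
(453, 206) -29.487847640174834 -19.955473248292922
[[ 9.54205599e-01 -8.52991265e-04  2.99150375e-01]
 [-2.99151376e-01 -1.52194800e-03  9.54204453e-01]
 [-3.58636750e-04 -9.99998478e-01 -1.70742481e-03]]
```

Good fit: the wrench origin is at (0.513, -0.020) with yaw -79.7°, the bolt axis at (0.513, -0.019), and the opening is about 8 mm. I'll move above the worm and shut the fingers.

>>> apply_moves(motion=[[0, 1.2, 0, -1.15, 0.5], [0, 2.6, 0, -2.5, 1.05], [0, 4.0, 0, -3.8, 1.6], [0, 5.4, 0, -5.15, 2.15], [0, 6.8, 0, -6.5, 2.7], [0, 8.2, 0, -7.8, 3.25], [0, 9.6, 0, -9.15, 3.8], [0, 11.0, 0, -10.5, 4.4], [0, 12.4, 0, -11.85, 4.95], [0, 13.8, 0.5, -13.2, 5.5], [0, 15.0, 1.0, -14.3, 6.0], [0, 15.64, 1.6, -14.94, 6.23]], squeeze=40)

```text
t: 1.65
tcp_pos: [0.5023, 0.0258, 0.183]
tool_rot: [-0.542, 0.454, -0.455, 0.542]
force: [-0.0, 0.0, 0.3]
finger_gap: -0.002
```

```bash
python3 - <<'E'
from h import *
from scipy.spatial.transform import Rotation as R
s=manip.sense(); print(s["t"],s["tcp_pos"],s["force"]); c=manip.get_calibration("wrist")
print(R.from_quat(s["tool_rot"]).as_matrix().round(4))
im=manip.snapshot("wrist"); cv2.imwrite("pics/w1.png",im[:,:,::-1]); np.save("c1.npy",c,allow_pickle=True)
p=[0.513,-0.0197,-1.3914]
print(w2px("wrist",[[0.502,0.019,0.044],[0.5134,-0.0186,0.05]],c), w2px("wrist",[s["tcp_pos"]],c))
E
```

```text
1.65 [0.50229211 0.02580661 0.18298138] [-0.00405501  0.02449009  0.31826748]
[[ 1.747e-01  1.900e-03  9.846e-01]
 [-9.846e-01 -5.000e-04  1.747e-01]
 [ 8.000e-04 -1.000e+00  1.800e-03]]
[[280.99256859 210.88842312]
 [286.31957473 255.29409901]] [[284.52174011 271.97930523]]
```

View pics/w1.png

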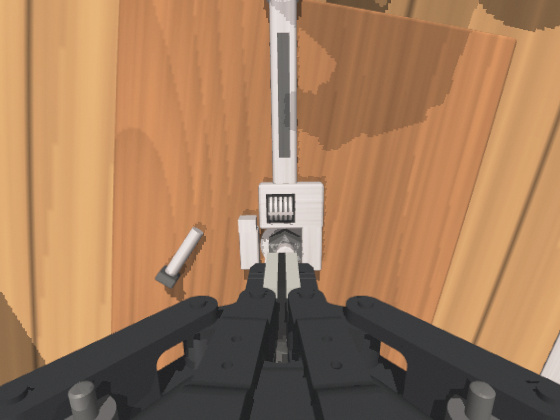

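The wrist view shows the worm at about (280,208), the moving jaw at (249,242) and the finger tips at (283,258). That is within about 2 px of the prediction. I'll zoom in to refine.

```bash
python3 - <<'E'
from h import *
im=cv2.imread("pics/w1.png")[:,:,::-1]
crop("wrist",225,170,345,280,6,"w1c",im)
E
```

```text
(no output)
```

View pics/w1c.png

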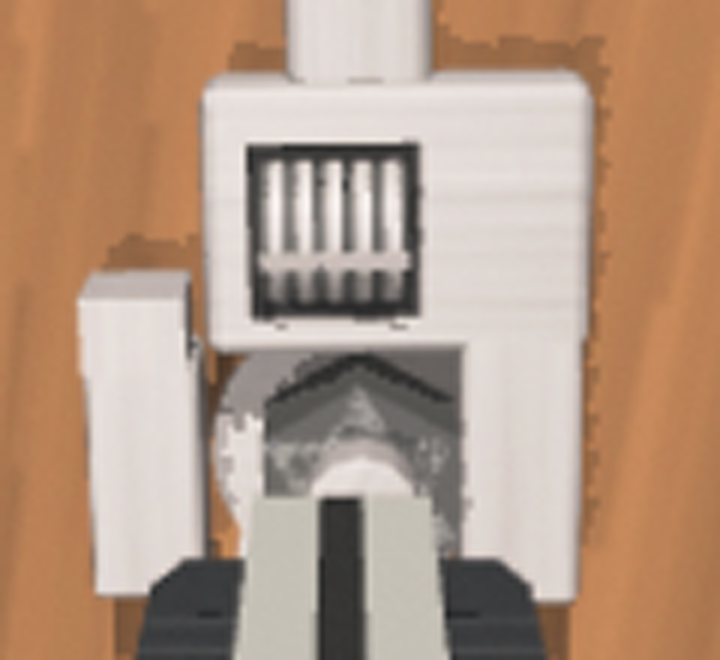

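```bash
python3 - <<'E'
from h import *
c=np.load("c1.npy",allow_pickle=True).item()
C=lambda p:[(p[0]+.5)/6-.5+225,(p[1]+.5)/6-.5+170]
mod=[[-62,-24,16],[-62,35,16],[-40,-4,16],[22,34,16],[-20,15,16]]
pix=[C(p) for p in [(207,92),(590,90),(334,231),(577,592),(463,347)]]
p,r=fitw("wrist",mod,pix,c=c); print(p,np.degrees(p[2])); print(r)
cs,sn=np.cos(p[2]),np.sin(p[2])
for q in [(82,300),(190,300),(205,350)]:
    d=px2w("wrist",[C(q)],0.036,c)[0,:2]-p[:2]; print(q,d@[cs,sn]*1000,d@[-sn,cs]*1000)
print("bolt",px2w("wrist",[C((362,490))],0.05,c))
s=manip.sense();print(s["tcp_pos"])
for wx in(-49,-40): print(wx,p[:2]+np.array([[cs,-sn],[sn,cs]])@[wx/1000,-.004])
E
```

```text
[ 0.51273163 -0.01878607 -1.38007608] -79.07253506901142
[[-2.0462133  -1.17119181]
 [ 1.3969919  -1.92266916]
 [ 0.01609931 -0.35147494]
 [ 0.91695369  2.66365054]
 [-0.2184715   1.33332285]]
(82, 300) -29.62032406295966 -42.09785510721098
(190, 300) -29.35054360162324 -25.851417304256408
(205, 350) -21.44473236435244 -23.862403076747924
bolt [[ 0.51150321 -0.01505385  0.05      ]]
[0.50262568 0.02385937 0.18088678]
-49 [0.49951542 0.0285672 ]
-40 [0.50122151 0.01973039]
```

```bash
python3 - <<'E'
from h import *
c=np.load("c1.npy",allow_pickle=True).item(); print(c["extrinsics"].round(3))
c=manip.get_calibration("wrist"); np.save("c2.npy",c,allow_pickle=True);print(c["extrinsics"].round(3)); print(manip.sense()["tcp_pos"])
im=manip.snapshot("wrist");crop("wrist",225,170,345,280,6,"w2c",im)
E
```

```text
[[ 0.985 -0.167 -0.047  0.489]
 [ 0.174  0.951  0.255  0.09 ]
 [ 0.002 -0.259  0.966  0.324]
 [ 0.     0.     0.     1.   ]]
[[ 0.985 -0.166 -0.045  0.49 ]
 [ 0.172  0.951  0.256  0.088]
 [-0.    -0.26   0.966  0.322]
 [ 0.     0.     0.     1.   ]]
[0.50262568 0.02385937 0.18088678]
```

View pics/w2c.png

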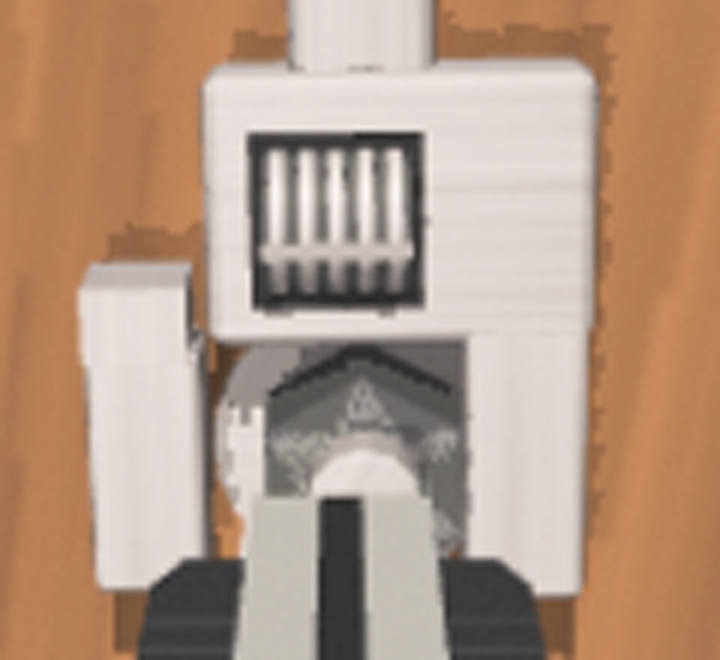

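```bash
python3 - <<'E'
from h import *
c=np.load("c2.npy",allow_pickle=True).item()
C=lambda p:[(p[0]+.5)/6-.5+225,(p[1]+.5)/6-.5+170]
w=px2w("wrist",[C((336,219))],0.036,c)[0]; print("worm",w)
t=np.array([0.5026,0.0239]); yaw=np.arctan2(-.9846,.1747)
for yw in (yaw,):
    d=w[:2]-t; print(d@[np.cos(yw),np.sin(yw)],d@[-np.sin(yw),np.cos(yw)],np.degrees(yw))
print(px2w("wrist",[C((205,80)),C((595,78)),C((213,333)),C((585,585))],0.036,c))
E
```

```text
worm [0.50116975 0.01965937 0.036     ]
0.003925541058828288 -0.0021491080054084543 -79.93858225676142
[[ 0.47889869  0.03681625  0.036     ]
 [ 0.53455434  0.04685665  0.036     ]
 [ 0.48601724 -0.00084461  0.036     ]
 [ 0.54935464 -0.03133644  0.036     ]]
```

>>> apply_moves(motion=[[0, -0.13, 1.0, -0.05, 0], [0, -0.13, 2.2, -0.05, 0], [0, -0.13, 3.3, -0.05, 0], [0, -0.13, 4.0, -0.05, 0], [0, -0.13, 4.3, -0.05, 0], [0, -0.13, 4.3, -0.05, 0]])

```text
t: 2.5
tcp_pos: [0.4981, 0.0324, 0.0543]
tool_rot: [0.543, -0.453, 0.453, -0.543]
force: [0.6, -0.0, 0.4]
finger_gap: 0.003
```

```bash
python3 - <<'E'
from h import *
im=manip.snapshot("wrist");crop("wrist",200,160,360,280,5,"w3c",im); s=manip.sense(); print(s["tcp_pos"],s["force"],s["t"])
im=manip.snapshot("scene");crop("scene",140,170,300,290,5,"s3c",im)
E
```

```text
[0.49862003 0.03224867 0.05484184] [ 0.60703333 -0.12304066  0.56682369] 2.55
```

View pics/w3c.png

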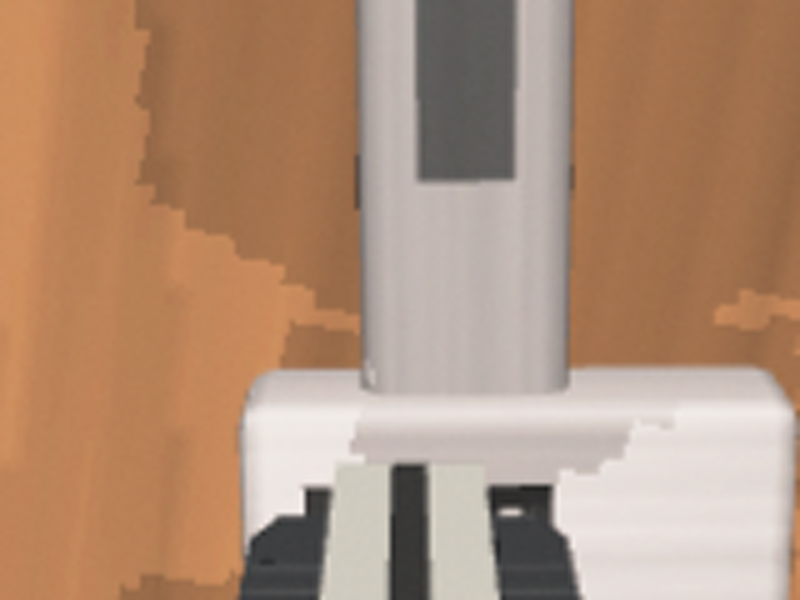

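View pics/s3c.png

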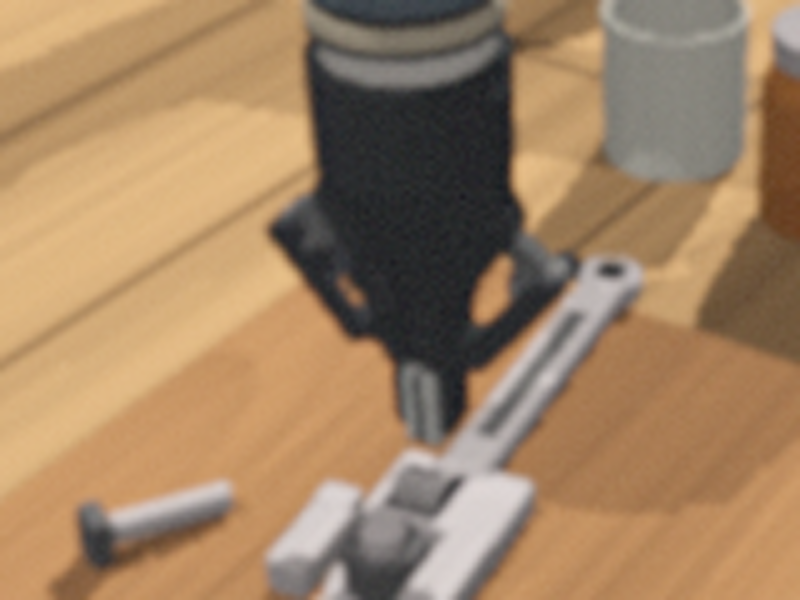

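>>> apply_moves(motion=[[0, 0.17, 0.15, 0.05, 0], [0, 0.17, 0.27, 0.05, 0], [0, 0.17, 0.3, 0.05, 0]])

```text
t: 2.98
tcp_pos: [0.5007, 0.027, 0.0452]
tool_rot: [0.543, -0.453, 0.453, -0.543]
force: [0.1, 0.3, -0.3]
finger_gap: -0.002
```

>>> apply_moves(motion=[[0, 0, 0.03, 0, 0], [0, 0, 0.03, 0, 0]])

```text
t: 3.22
tcp_pos: [0.5007, 0.0272, 0.0444]
tool_rot: [0.543, -0.453, 0.453, -0.543]
force: [0.1, 0.4, -0.2]
finger_gap: -0.003
```

>>> apply_moves(motion=[[0, 0, 0.03, 0, 0], [0, 0, 0.03, 0, 0]])

```text
t: 3.48
tcp_pos: [0.5008, 0.0272, 0.0439]
tool_rot: [-0.543, 0.453, -0.453, 0.543]
force: [-0.2, 0.1, 4.3]
finger_gap: -0.002
```

>>> apply_moves(motion=[[0, 0, 0.02, 0, 0], [0, 0, 0.02, 0, 0]])

```text
t: 3.72
tcp_pos: [0.5009, 0.0272, 0.0437]
tool_rot: [-0.543, 0.453, -0.453, 0.543]
force: [-1.2, -0.1, 7.5]
finger_gap: -0.001
```

>>> apply_moves(motion=[[0, 0, 0.04, 0, 0], [0, 0.12, 0.04, 0, 0], [0, 0.26, 0.04, 0, 0], [0, 0.4, 0.04, 0, 0], [0, 0.52, 0.04, 0, 0], [0, 0.54, 0.04, 0, 0]])

```text
t: 4.47
tcp_pos: [0.504, 0.0111, 0.0436]
tool_rot: [-0.543, 0.453, -0.454, 0.543]
force: [-2.0, 0.8, 16.0]
finger_gap: -0.003
```

>>> apply_moves(motion=[[0, 0, -0.5, 0, 0], [0, -0.3, -0.6, 0, 0], [0, -0.57, -0.6, 0, 0]])

```text
t: 4.85
tcp_pos: [0.5004, 0.0287, 0.0598]
tool_rot: [-0.543, 0.453, -0.453, 0.543]
force: [0.5, 0.1, -0.1]
finger_gap: 0.001
```

```bash
cat > look.py <<'E'
import sys
from h import *
k=sys.argv[1]
s=manip.sense(); print(s["tcp_pos"],s["force"],s["t"])
im=manip.snapshot("top");crop("top",265,170,405,270,5,k+"t",im)
im=manip.snapshot("scene");crop("scene",160,210,290,310,6,k+"s",im)
E
python3 look.py a
```

```text
[0.5004493  0.02871755 0.05980706] [ 0.47726635  0.11084659 -0.05899636] 4.85
```

View pics/as.png

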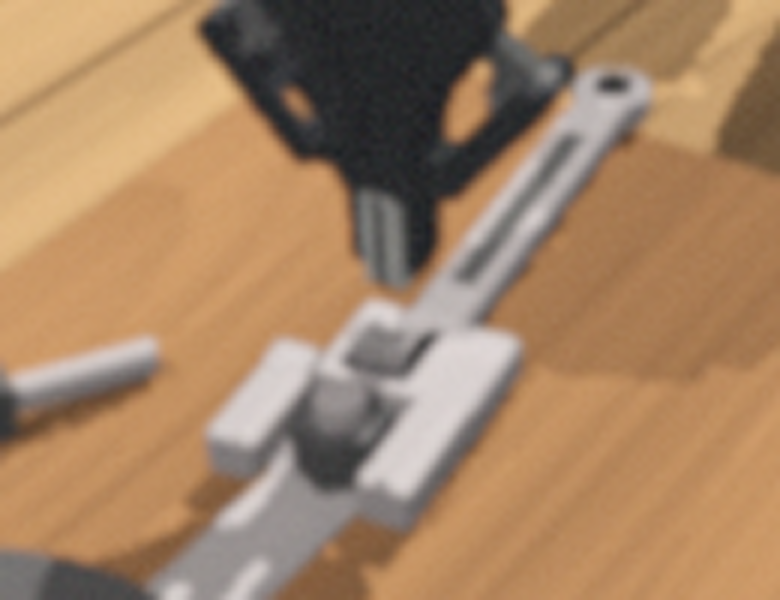

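>>> apply_moves(motion=[[0, 0.02, 0.4, 0, 0], [0, 0.02, 0.56, 0, 0], [0, 0.02, 0.59, 0, 0], [0, 0.14, 0.59, 0, 0], [0, 0.28, 0.59, 0, 0], [0, 0.42, 0.59, 0, 0], [0, 0.56, 0.59, 0, 0], [0, 0.6, 0.59, 0, 0]])

```text
t: 5.95
tcp_pos: [0.5039, 0.0098, 0.0433]
tool_rot: [0.543, -0.453, 0.453, -0.543]
force: [-2.0, -0.9, 15.1]
finger_gap: -0.002
```

>>> apply_moves(motion=[[0, 0, -0.3, 0, 0], [0, -0.3, -0.3, 0, 0], [0, -0.6, -0.2, 0, 0], [0, -0.6, -0.04, 0, 0], [0, -0.6, 0.0, 0, 0], [0, -0.46, 0, 0, 0], [0, -0.32, 0, 0, 0], [0, -0.18, 0, 0, 0], [0, -0.04, 0, 0, 0], [0, 0, 0, 0, 0], [0, 0, -0.5, 0, 0], [0, -0.57, -0.6, 0, 0]])

```text
t: 7.45
tcp_pos: [0.5018, 0.0269, 0.0605]
tool_rot: [-0.542, 0.453, -0.454, 0.543]
force: [0.4, -0.2, -0.5]
finger_gap: -0.004
```

```bash
python3 look.py b
```

```text
[0.50180194 0.02693799 0.06050285] [ 0.40295178 -0.20357119 -0.52049161] 7.45
```

View pics/bs.png

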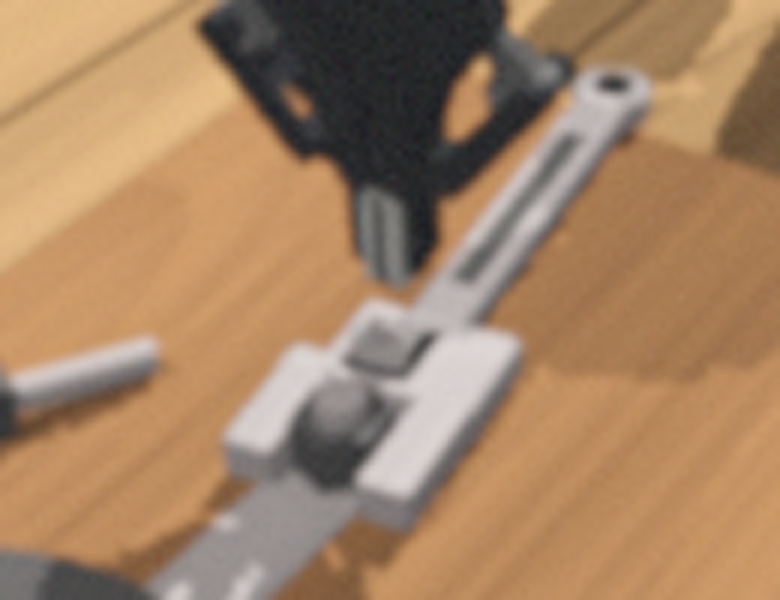

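View pics/bt.png

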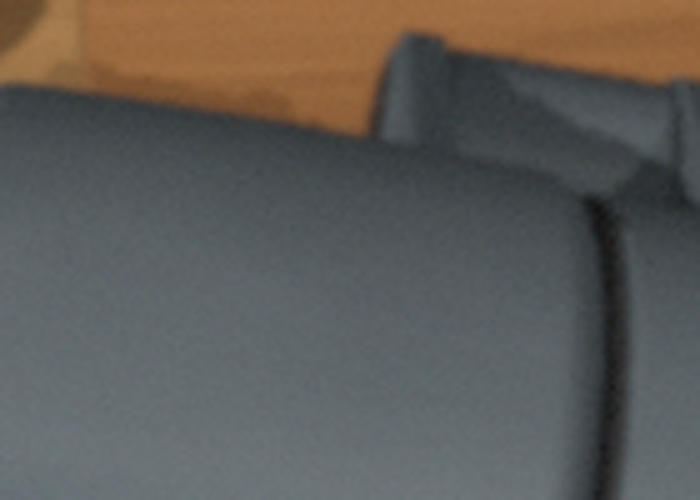

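The scene view shows the jaw moving in: its front corner went from (212,438) to (228,440). The arm blocks the top view. I'll keep stroking.

>>> apply_moves(motion=[[0, -0.03, 0.4, 0, 0], [0, -0.03, 0.56, 0, 0], [0, -0.03, 0.6, 0, 0], [0, 0.11, 0.6, 0, 0], [0, 0.25, 0.6, 0, 0], [0, 0.39, 0.6, 0, 0], [0, 0.53, 0.6, 0, 0], [0, 0.57, 0.6, 0, 0]])

```text
t: 8.55
tcp_pos: [0.5021, 0.0141, 0.0435]
tool_rot: [-0.541, 0.456, -0.452, 0.543]
force: [-2.7, 19.3, 24.6]
finger_gap: 0.003
```

>>> apply_moves(motion=[[0, 0, -0.3, 0, 0], [0, -0.3, -0.3, 0, 0], [0, -0.6, -0.2, 0, 0], [0, -0.6, -0.04, 0, 0], [0, -0.6, 0.0, 0, 0], [0, -0.46, 0, 0, 0], [0, -0.32, 0, 0, 0], [0, -0.18, 0, 0, 0], [0, -0.04, 0, 0, 0], [0, 0, 0, 0, 0]])

```text
t: 9.8
tcp_pos: [0.503, 0.0126, 0.0436]
tool_rot: [-0.542, 0.455, -0.453, 0.543]
force: [-2.2, 12.4, 21.9]
finger_gap: 0.004
```

>>> apply_moves(motion=[[0, 0, -0.5, 0, 0], [0, -0.57, -0.6, 0, 0]])

```text
t: 10.05
tcp_pos: [0.5018, 0.0267, 0.0604]
tool_rot: [-0.542, 0.453, -0.454, 0.543]
force: [-0.1, -0.0, -1.1]
finger_gap: -0.003
```

```bash
python3 - <<'E'
from h import *
s=manip.sense(); print(s["tcp_pos"],s["force"],s["t"])
im=manip.snapshot("scene");crop("scene",160,210,290,310,6,"cs",im)
E
```

```text
[0.5018387  0.02669598 0.06040922] [-0.13180905 -0.01943446 -1.09920508] 10.05
```

View pics/cs.png

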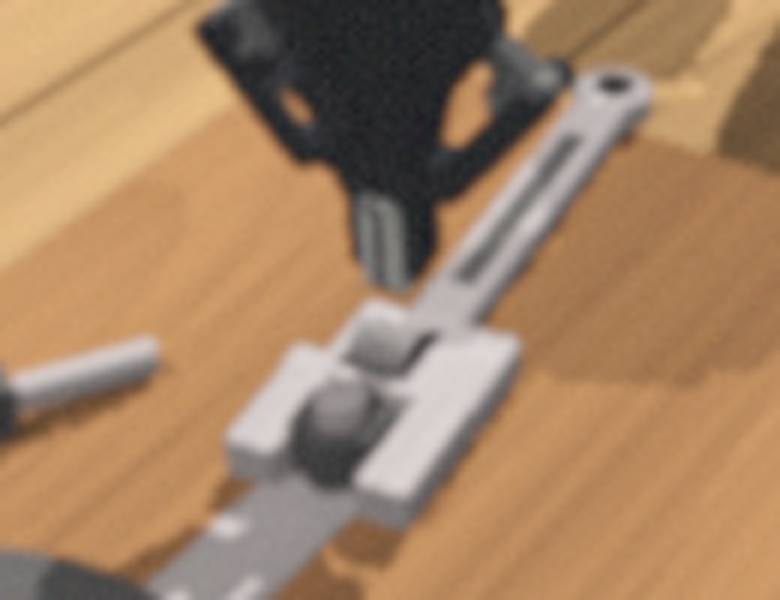

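The force jumped to 19 N along the drag, so the worm stalled. There may still be a gap at the fixed jaw, so I'll lift and measure.

>>> apply_moves(motion=[[0, -0.5, -1.5, 0, 0], [0, -1.3, -3.0, 0, 0], [0, -1.7, -3.5, 0, 0], [0, -1.7, -3.5, 0, 0]])

```text
t: 10.6
tcp_pos: [0.4917, 0.0783, 0.1655]
tool_rot: [-0.543, 0.452, -0.453, 0.544]
force: [0.5, -0.2, 0.3]
finger_gap: -0.003
```

```bash
python3 - <<'E'
from h import *
s=manip.sense(); print(s["tcp_pos"],s["force"],s["t"],s["qd"].round(3))
c=manip.get_calibration("wrist"); np.save("c4.npy",c,allow_pickle=True)
im=manip.snapshot("wrist");cv2.imwrite("pics/w4.png",im[:,:,::-1]);crop("wrist",225,180,345,270,6,"w4c",im)
E
```

```text
[0.49171929 0.07833828 0.16554043] [ 0.51506234 -0.15317904  0.34665085] 10.6 [-0.025  0.038  0.017 -0.007 -0.012 -0.007]
```

View pics/w4.png

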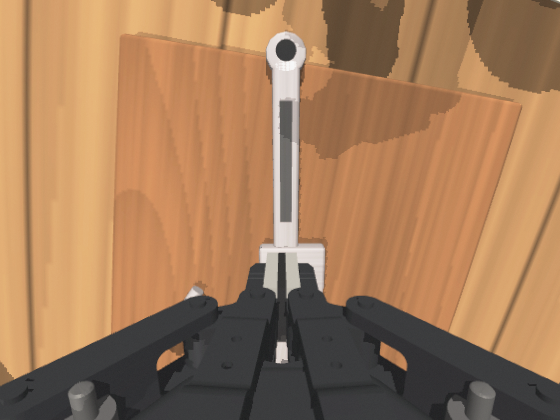

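View pics/w4c.png

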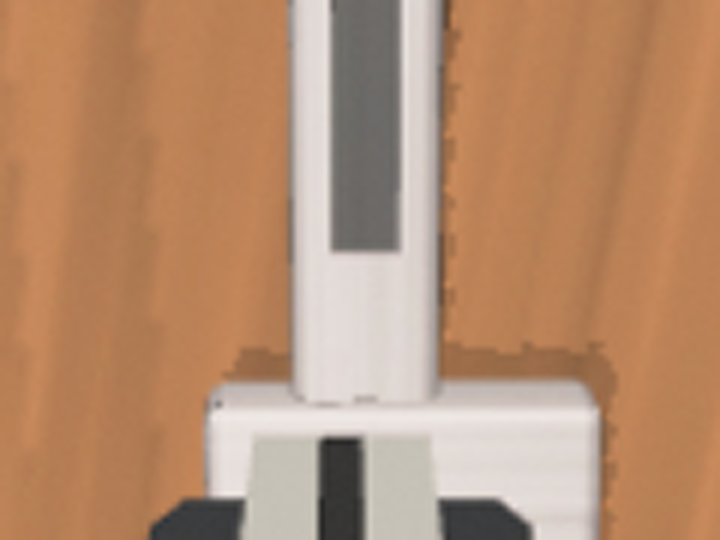

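I moved the wrong way: the fingers hide the head. I'll shift forward over the nut instead, staying high.

>>> apply_moves(motion=[[0, 1.5, 0, 0, 0], [0, 3.2, 0, 0, 0], [0, 4.2, 0, 0, 0], [0, 4.5, 0, 0, 0], [0, 4.5, 0, 0, 0]])

```text
t: 11.28
tcp_pos: [0.515, -0.0555, 0.1639]
tool_rot: [0.543, -0.454, 0.453, -0.542]
force: [1.2, 0.1, 0.0]
finger_gap: -0.002
```

```bash
python3 - <<'E'
from h import *
s=manip.sense(); print(s["tcp_pos"],s["force"],s["t"],s["qd"].round(3))
c=manip.get_calibration("wrist"); np.save("c5.npy",c,allow_pickle=True)
im=manip.snapshot("wrist");cv2.imwrite("pics/w5.png",im[:,:,::-1]);crop("wrist",215,120,345,220,6,"w5c",im)
E
```

```text
[ 0.5149818  -0.05552946  0.16385272] [1.19911388 0.14674461 0.02050856] 11.275 [ 0.029 -0.015  0.011  0.005  0.005  0.005]
```

View pics/w5c.png

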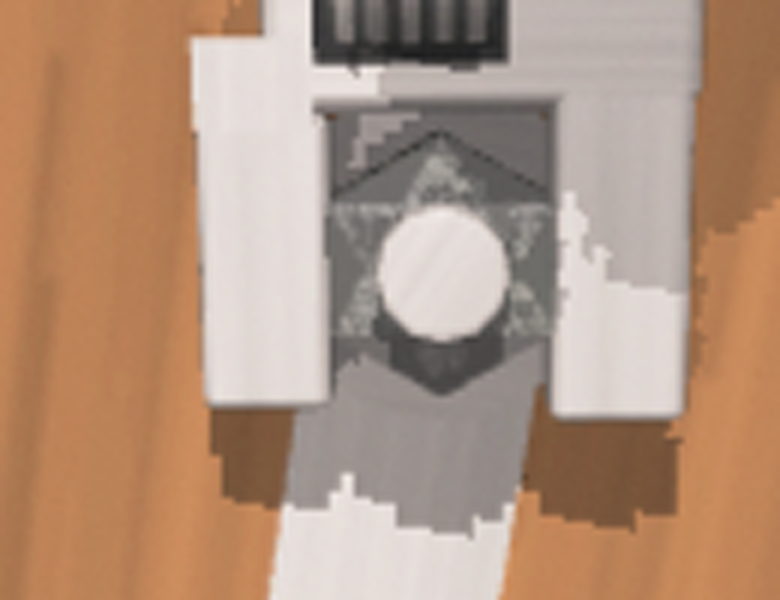

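The jaws sit flush on both nut flats: inner edges at crop x of about 328 and 552, and the nut spans the same. I'll put a number on it.

```bash
python3 - <<'E'
from h import *
c=np.load("c5.npy",allow_pickle=True).item()
C=lambda p:[(p[0]+.5)/6-.5+215,(p[1]+.5)/6-.5+120]
P=lambda q,z:px2w("wrist",[C(q)],z,c)[0]
for a,b,z in [((329,360),(552,360),.036),((328,150),(556,150),.036),((330,270),(552,270),.041),((379,272),(509,272),.05),((206,395),(684,400),.036),((193,60),(700,60),.036)]:
    print(z,P(a,z),P(b,z),np.linalg.norm(P(a,z)-P(b,z))*1000)
a=P((206,400),.036);b=P((193,45),.036);print("jaw edge yaw",np.degrees(np.arctan2(*(a-b)[1::-1])))
print("bolt",P((444,272),.05))
im=cv2.imread("pics/w5.png")[:,:,::-1]
crop("wrist",230,0,330,130,4,"w5h",im)
E
```

```text
0.036 [ 0.49969113 -0.03503001  0.036     ] [ 0.52954969 -0.02966664  0.036     ] 30.33643689175955
0.036 [ 0.49485877 -0.00739847  0.036     ] [ 0.52460417 -0.00205719  0.036     ] 30.22115982585044
0.041 [ 0.49786457 -0.02240059  0.041     ] [ 0.52670859 -0.01722026  0.041     ] 29.305516085816002
0.05 [ 0.50421141 -0.02050396  0.05      ] [ 0.52052877 -0.01757315  0.05      ] 16.578475880825295
0.036 [ 0.48394363 -0.04274564  0.036     ] [ 0.54839961 -0.03186906  0.036     ] 65.36721818756449
0.036 [0.47547363 0.00093133 0.036     ] [0.54093625 0.01268693 0.036     ] 66.5097675974314
jaw edge yaw -79.14950722557141
bolt [ 0.51237028 -0.01903977  0.05      ]
```

View pics/w5h.png

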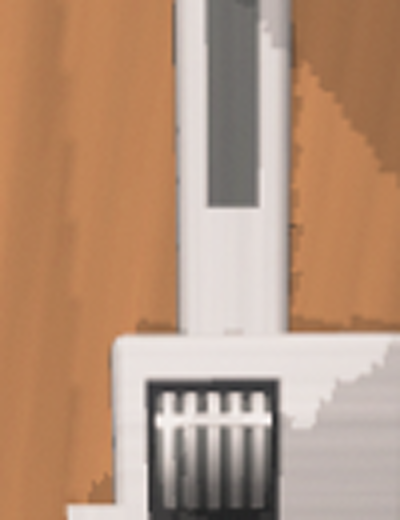

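The gap reads 30.2–30.3 mm on the 30 mm nut (nut reads 29.3 at the same scale), so the jaw is snug with under about 1 mm of play. Next I'll go to the robot side of the handle.

>>> apply_moves(motion=[[0, -1.4, 0, -0.4, 0], [0, -3.2, 0, -0.8, 0], [0, -5.0, 0, -1.19, 0], [0, -6.2, 0.8, -1.19, 0], [0, -6.53, 2.2, -1.19, 0], [0, -6.53, 3.4, -1.19, 0], [0, -6.53, 4.2, -1.19, 0], [0, -6.53, 4.4, -1.19, 0], [0, -6.53, 4.4, -1.19, 0]])

```text
t: 12.45
tcp_pos: [0.4452, 0.1315, 0.0331]
tool_rot: [0.543, -0.453, 0.453, -0.543]
force: [-0.4, -0.3, 0.8]
finger_gap: 0.002
```

```bash
python3 - <<'E'
from h import *
s=manip.sense(); print(s["tcp_pos"],s["force"],s["t"],s["qd"].round(3))
im=manip.snapshot("wrist");cv2.imwrite("pics/w6.png",im[:,:,::-1])
im=manip.snapshot("scene");crop("scene",140,170,300,290,5,"s6c",im)
E
```

```text
[0.44524915 0.13148153 0.03310097] [-0.41241451 -0.32738235  0.80471007] 12.45 [-0.009 -0.025 -0.006 -0.002  0.003 -0.002]
```

View pics/w6.png

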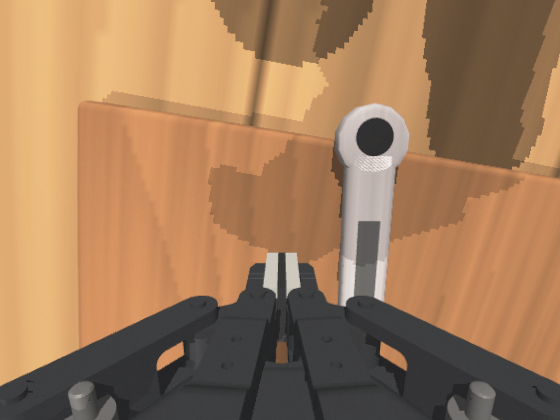

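View pics/s6c.png

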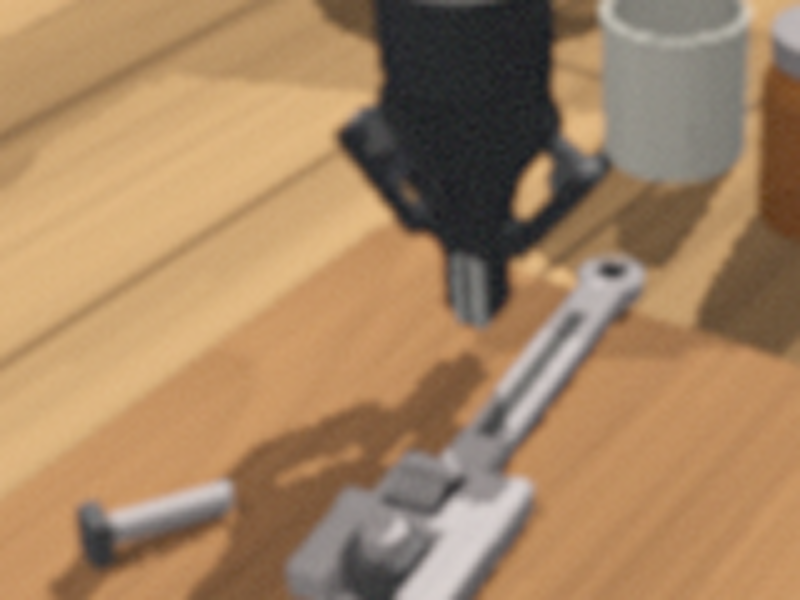

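>>> apply_moves(motion=[[0, 0, 0.2, 0, 0], [0, 0, 0.28, 0.1, 0], [0, 0, 0.28, 0.2, 0], [0, 0, 0.28, 0.25, 0]])

```text
t: 13.05
tcp_pos: [0.4536, 0.1322, 0.0247]
tool_rot: [-0.543, 0.453, -0.453, 0.543]
force: [-1.2, -0.6, 0.1]
finger_gap: -0.002
```

```bash
python3 - <<'E'
from h import *
s=manip.sense(); print(s["tcp_pos"],s["force"],s["t"],s["q"].round(3))
im=manip.snapshot("wrist");cv2.imwrite("pics/w7.png",im[:,:,::-1])
E
```

```text
[0.4535798  0.13219489 0.02468677] [-1.20337465 -0.57804234  0.14656259] 13.05 [ 0.046  0.705  1.961 -0.     0.475 -0.133]
```

View pics/w7.png

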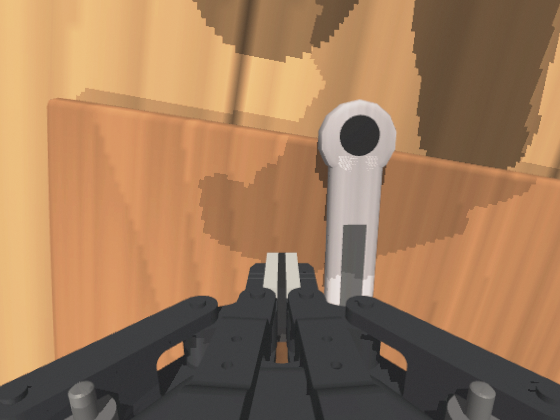

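>>> apply_moves(motion=[[0, 0, 0, 0.1, 0], [0, 0, 0, 0.2, 0], [0, 0, 0, 0.25, 0]])

```text
t: 13.48
tcp_pos: [0.4608, 0.1336, 0.0246]
tool_rot: [-0.543, 0.453, -0.453, 0.543]
force: [0.4, 0.2, -1.3]
finger_gap: 0.001
```

>>> apply_moves(motion=[[0, 0, 0, 0.1, 0], [0, 0, 0, 0.12, 0]])

```text
t: 13.72
tcp_pos: [0.4625, 0.1341, 0.0245]
tool_rot: [0.544, -0.454, 0.452, -0.542]
force: [-2.8, -1.9, 1.4]
finger_gap: 0.001
```

Contact with the handle: about 3 N, offset 21 mm from the axis. Now the arc, 4° per row with the tool turning along.

>>> apply_moves(motion=[[0, -0.036, 0, 0.373, 0.4], [0, -0.046, 0, 0.748, 0.8], [0, -0.029, 0, 1.122, 1.2], [0, 0.013, 0, 1.494, 1.6], [0, 0.082, 0, 1.863, 2.0], [0, 0.176, 0, 2.226, 2.4], [0, 0.294, 0, 2.581, 2.8], [0, 0.438, 0, 2.927, 3.2]])

```text
t: 14.72
tcp_pos: [0.5509, 0.138, 0.0245]
tool_rot: [-0.397, 0.587, -0.585, 0.395]
force: [-2.8, 2.8, 3.0]
finger_gap: -0.002
```

```bash
python3 - <<'E'
from h import *
s=manip.sense(); print(s["tcp_pos"],s["force"],s["t"],s["q"].round(3))
r=s["tcp_pos"][:2]-[.5125,-.019]; print(np.hypot(*r),np.degrees(np.arctan2(r[1],r[0])))
im=manip.snapshot("wrist");cv2.imwrite("pics/w8.png",im[:,:,::-1])
im=manip.snapshot("scene");crop("scene",140,170,340,320,4,"s8c",im)
E
```

```text
[0.55085456 0.13797679 0.0244532 ] [-2.8487191   2.78377876  2.99702515] 14.725 [0.048 0.762 1.714 0.002 0.67  0.428]
0.16159450614939003 76.26977562102061
```

View pics/w8.png

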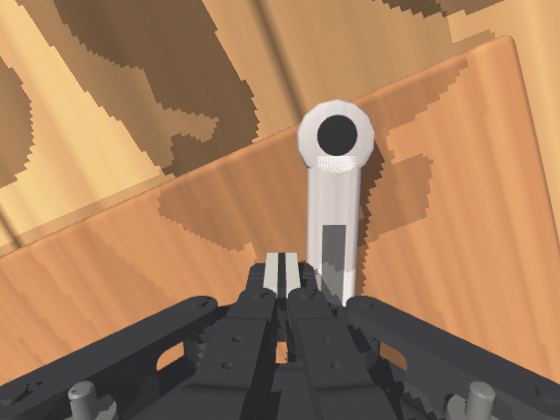

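View pics/s8c.png

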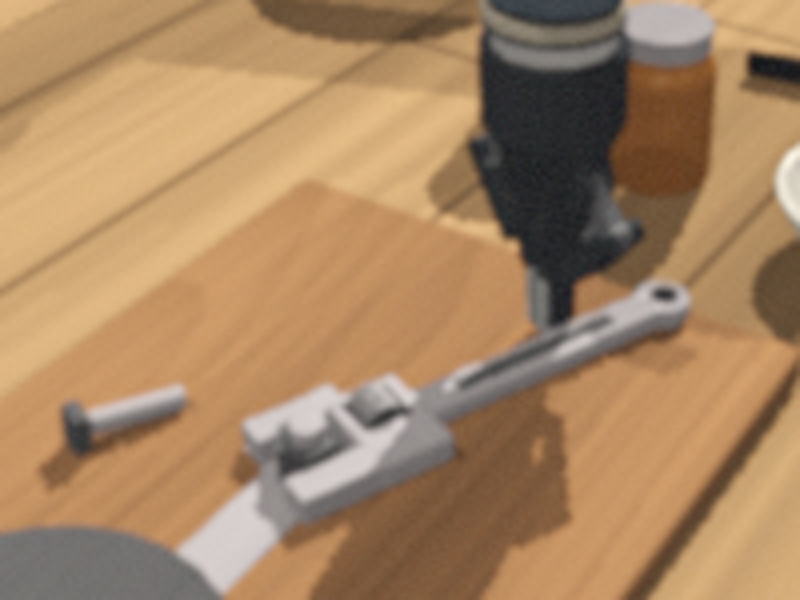

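Turning well: the arc has covered 32° at about 4 N, with the tool following the handle. Another 28°.

>>> apply_moves(motion=[[0, -0.036, 0, 0.373, 0.4], [0, -0.046, 0, 0.748, 0.8], [0, -0.029, 0, 1.122, 1.2], [0, 0.013, 0, 1.494, 1.6], [0, 0.082, 0, 1.863, 2.0], [0, 0.176, 0, 2.226, 2.4], [0, 0.235, 0, 2.4, 2.6], [0, 0.294, 0, 2.581, 2.8], [0, 0.294, 0, 2.581, 2.8]])

```text
t: 15.95
tcp_pos: [0.6218, 0.0997, 0.0246]
tool_rot: [0.243, -0.664, 0.664, -0.244]
force: [0.5, 1.2, 0.1]
finger_gap: -0.003
```

```bash
python3 - <<'E'
from h import *
s=manip.sense(); print(s["tcp_pos"],s["force"],s["t"],s["q"].round(3))
r=s["tcp_pos"][:2]-[.5125,-.019]; print(np.hypot(*r),np.degrees(np.arctan2(r[1],r[0])))
E
```

```text
[0.6218075  0.09969814 0.0246118 ] [0.5182133  1.19449974 0.12377063] 15.95 [-1.800e-02  8.090e-01  1.553e+00 -1.000e-03  7.790e-01  8.500e-01]
0.1613610170439568 47.358452653148994
```

>>> apply_moves(motion=[[0, 0, 0, -0.5, 0], [0, 0, -0.3, -1.0, 0], [0, 0, -2.0, -1.0, 0], [0, 0.3, -3.8, -0.8, 0], [0, 1.8, -4.65, 0, 0], [0, 3.6, -4.65, 0.69, 0], [0, 5.4, -4.65, 0.69, 0], [0, 6.4, -4.65, 0.69, 0], [0, 6.58, -4.65, 0.69, 0], [0, 6.58, -4.65, 0.69, 0]])

```text
t: 17.2
tcp_pos: [0.4846, -0.0429, 0.1647]
tool_rot: [0.243, -0.664, 0.664, -0.244]
force: [-0.1, -0.9, 0.8]
finger_gap: -0.002
```

```bash
python3 - <<'E'
from h import *
s=manip.sense(); print(s["tcp_pos"],s["force"],s["t"],s["qd"].round(3))
c=manip.get_calibration("wrist"); np.save("c9.npy",c,allow_pickle=True)
im=manip.snapshot("wrist");cv2.imwrite("pics/w9.png",im[:,:,::-1]);crop("wrist",215,120,345,220,6,"w9c",im)
im=manip.snapshot("scene");crop("scene",140,170,340,320,4,"s9c",im)
E
```

```text
[ 0.48459689 -0.04288627  0.16465231] [-0.08978748 -0.87775118  0.82677157] 17.2 [ 0.017  0.013 -0.024  0.002 -0.001 -0.001]
```

View pics/w9c.png

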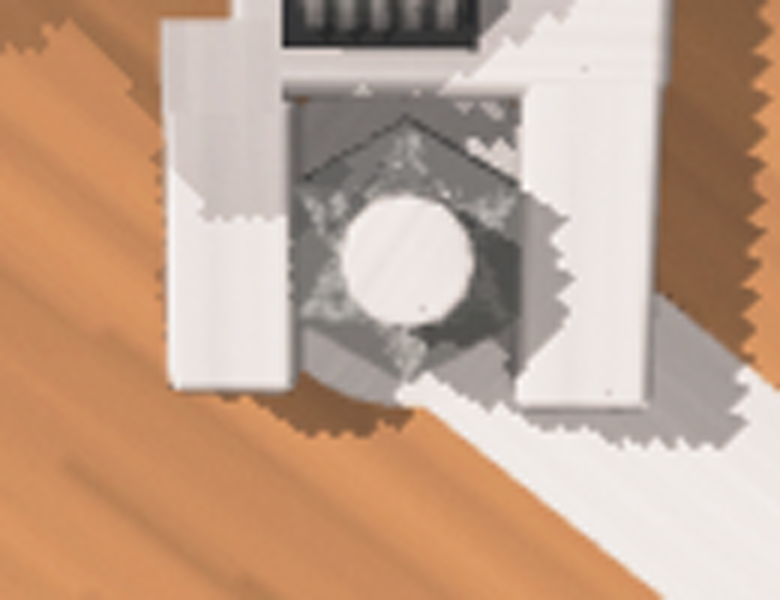

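View pics/s9c.png

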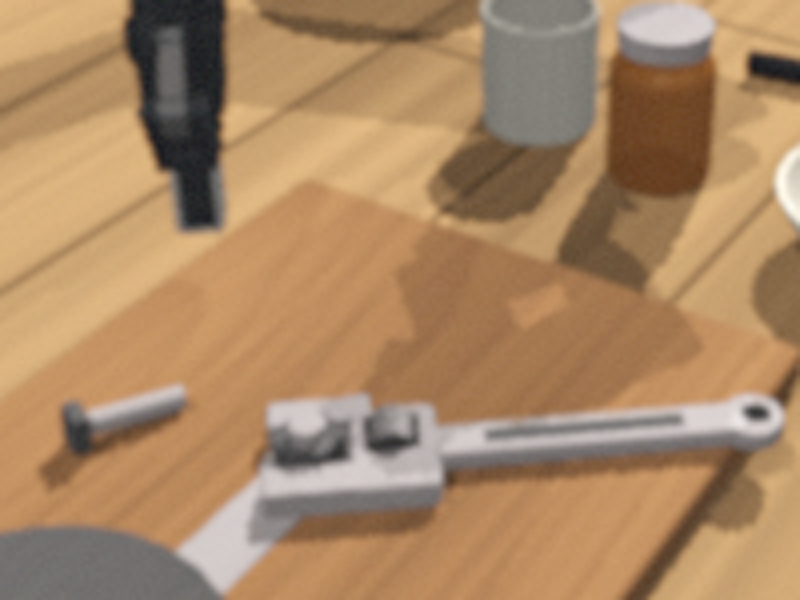

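The mouth still closes on the nut's flats (crop x about 295 and 520). The wrench lies flat and the bystanders are undisturbed. Measuring angle and gap:

```bash
python3 - <<'E'
from h import *
c=np.load("c9.npy",allow_pickle=True).item()
C=lambda p:[(p[0]+.5)/6-.5+215,(p[1]+.5)/6-.5+120]
P=lambda q,z:px2w("wrist",[C(q)],z,c)[0]
for a,b,z in [((293,360),(518,360),.036),((290,150),(521,150),.036),((298,250),(520,245),.041),((341,262),(473,262),.05),((170,380),(647,380),.036)]:
    print(z,np.linalg.norm(P(a,z)-P(b,z))*1000)
yw=lambda a,b:np.degrees(np.arctan2(*(P(a,.036)-P(b,.036))[1::-1]))
print("yaw left/right outer, left/right inner",yw((168,385),(161,50)),yw((648,400),(667,80)),yw((293,380),(285,100)),yw((516,400),(522,100)))
# nut corners top z .041
print("nut corner axis",np.degrees(np.arctan2(*(P((410,378),.041)-P((404,118),.041))[1::-1])), np.linalg.norm(P((410,378),.041)-P((404,118),.041)))
print("bolt",P((407,262),.05), "mid mouth",(P((291,245),.036)+P((519,245),.036))/2)
E
```

```text
0.036 30.69937307088824
0.036 30.70533676883865
0.041 29.316607991463524
0.05 16.863916110891097
0.036 65.27120539622842
yaw left/right outer, left/right inner -140.22475944868737 -141.34067459146988 -138.89951459546552 -140.0550274228837
nut corner axis -138.37426164738525 0.03413985842714272
bolt [ 0.51250792 -0.01961894  0.05      ] mid mouth [ 0.51293625 -0.01895049  0.036     ]
```

The wrench is at yaw ≈ -140°, so it has turned about 60.5°, and the nut turned about 59–61°. Mouth centre and bolt axis agree within 1 mm. The moving jaw stands 9.7–9.8 mm outside the head's -y face in both pictures (9 mm when shut), so the opening is about 0.75 mm. Everything meets the limits, so I'm handing in.

```bash
python3 - <<'E'
from station import manip
s=manip.sense(); print(s["t"],s["force"],s["qd"].round(3)); print(manip.sign_off())
E
```

```text
17.3 [ 0.18499356  0.73358716 -0.19466917] [ 0.002  0.009 -0.004 -0.001  0.001 -0.003]
the job is handed in; nothing more can be done
None
```

I closed the jaw snugly on the nut and turned the nut about 60° clockwise. I handed the job in at 17.3 s; the hand-in gives no verdict.

- **Closing the jaw:** I shut the fingers and rolled the worm with five strokes of about 17 mm, pressing with about 15 N. The last two strokes stalled and slipped, with the drag force rising to about 19 N and then 12 N.
- **Turning the nut:** I pushed the handle's -y side along a 60° arc at about 4 N, then backed off and lifted clear.
- **Final checks:**
  - The wrench turned about 60.5°. The nut turned an estimated 58–61° (about 1.03 rad).
  - The mouth is centred within about 1 mm of the bolt.
  - The wrench lies flat and at rest, and nothing touches the robot.
  - The bystanders in the last scene picture (cup, jar, spare bolt and the edge of the dish) look undisturbed. The comal brush was not clearly in view; the arm stayed well away from it.
- **Where the checks disagreed:** the jaw gap read 30.3 mm before the turn and 30.7 mm after it. The nut itself read 29.3 mm instead of 30, so the scale is about 2% off. Corrected for that, the gap suggests about 1.0–1.4 mm of play. The offset of the moving jaw from the head's face suggests about 0.75 mm, unchanged by the turn. All of these are under the 1.5 mm limit, though the 1.4 mm reading is close to it.

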